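# Slide a battery pack off charge past its spring catch

## Robot

A 6-joint arm with a two-finger parallel gripper is mounted at the origin on the work surface. World frame = base frame: x ahead of the robot, y to its left, z up, the work surface at z = 0. Lengths are in m, angles in rad, forces in N, time in s.
With the tool pointing down it reaches from about 0.225 to 0.875 m from the base axis. Payload 3.4 kg.
Tool frame: the origin (TCP) lies at the very end of the fingers, on their centre line; the grasp point (between the pads) lies 19 mm behind it; z points along the fingers, y is the line along which they close (so a half turn about z gives the same grasp; the last joint's range is limited). The gripper opens to 85 mm and grips with 20 to 120 N. Pads are 22 mm wide; open, the fingers measure 114 mm over their backs; the gripper's body (76 mm by 85 mm) begins 54 mm behind the grasp point. The pads swing forward as they close: fully open they stand 13 mm farther back than shut.
Start: joints at [-1.249, 0.276, 1.505, -0, 1.361, -0.121], TCP at [0.246, -0.52, 0.231] pointing down, gripper open.
Joint ranges: [-2.89, 2.89], [-0.75, 2.08], [0.22, 2.7], [-1.18, 4.32], [0.11, 2.71], [-2.7, 2.7]. Speed limits (rad/s): [2.57, 2.57, 3.14, 3.14, 3.14, 3.14].

## Interface

Orientations are given as [roll, pitch, yaw] about the fixed x, y, z axes, in that order (R = Rz(yaw) Ry(pitch) Rx(roll)).
In Python, from plant import r, capture, calibration gives the robot as it stands.
- The arm moves only by the tool carry_out, never from a script. Its argument "motion" is a list of rows, each an object of numbers: "tx", "ty", "tz": the shift along the world's x, y, z in cm; "ax", "ay", "az": the turn, a rotation vector about the world's x, y, z in rad; "fingers": the gripper's target within -1 to 1 (fully open at 1, half-way at 0, shut at -1). A call has exactly 8 rows; each row shifts and turns the commanded pose from where the row before left it; what a row does not reach is not made up. A row lasts 1/12 s, in which the tool goes at most 41.7 mm and 7.16 degrees, less where a joint would pass 70% of its speed; a pose out of reach is approached as far as the arm can. A call is refused whole if a number of a shift passes 4.17 or a number of a turn 0.125, either way. A call with a gripper value outside its range is refused whole. The fingers move at their own pace and stop on an object; "newtons" is the grip in N (left out, the last holds). Time passes only in rows, so rows that do not move let the fingers close, or fill a call up. It gives the time, the measured TCP pose, the force, the opening and the grip force at its end, in the units of the state.
- r.read_state(): the state, without advancing time (a new reading comes with each control period).
- capture(name): name is "scene" or "top" or "wrist"; returns the picture (480x640x3 uint8, blue, green, red); there is no depth.
- calibration(name): a dict with "fx", "fy", "cx", "cy" (pixels), "dist" ([k1, k2, p1, p2, k3] as OpenCV has them; the pictures are not rectified), "R" (3x3) and "t" (3): a world point X has camera coordinates R X + t. Camera axes: x right, y down, z forward; pixel columns grow to the right and rows downward; lengths in m; the calibration is good to about 2 mm. A picture is of the moment at which its call begins: read the wrist's pose just before it. calibration takes no time and is no camera call; for the wrist camera it gives the pose at the moment of the call.
- r.close_job(): hands the job in; it is judged then, once.
The state is a dict: "t": time; "q": joint angles; "qd": joint speeds; "tau": joint torques, N m; "tcp_pos": TCP position; "ee_rot": TCP orientation; "force": force on the tool from outside, world axes, zero at the start; "moment": the same for the moment, N m; "gripper_width": finger opening in m; "finger_force": force on a finger pad.
Only numpy, scipy, OpenCV 4.12 (cv2) and the standard library are available. Lean on these libraries where they do the work, as an engineer would, in place of code of your own. Each camera call takes 0.05 s, during which the arm holds its last target. There are 200 camera calls.

## Task

The deep battery pack in the twin charger is charged: with a fingertip press the spring release key behind it fully down and, holding it down, push the pack forward past the catch, then on until it meets the charger's front lip, and let the key spring back up behind it. Push the pack gently with the fingers only, without gripping or lifting it; leave the slim pack locked in its bay with its key unpressed, and do not disturb the other things on the counter.

Things in the scene. Friction and masses are not known exactly. Their poses are not given: they have to be found in the camera images.
- charger: cream twin battery charger fixed to the counter, 210 long (x) x 210 wide (y), origin at the centre of its underside, z up; its front is the -x end. Two parallel channels run along x, centre lines at y = +50 (bay l) and -50 (bay r), floor at z = 30, 71 wide between rails 7.5 high from x = -100 to 55. Behind x = 55 each bay is open and has only its release key. All sizes here in mm
- front_lip (a point): middle of the inner face of the charger's front lip, at its top edge: charger x = -100, y = 0, z = 40. The lip crosses the ends of both channels and is where a pack stops
- hold_down (a point): middle of the charger, top of its grey hold-down lips, charger x = 25, y = 0, z = 40.5. Lips 3 thick on every rail from x = -5 to 55 overhang the channels by 5 each side (61 clear between them, 7.5 above the floor); the catch teeth work underneath them
- pack_deep: the deep one of two brown plastic battery packs, locked home in either bay: 90 long (x) x 56 wide (y) x 32 high, grip ribs on top, 0.36 kg, origin at the centre of its underside. Side runners (6 high, 68 over both) ride under the lips; the catch teeth sit in their notches with 2 of play. Home: origin at charger x = 10, rear end at 55. It slides 65 to the front lip; its rear end is past the teeth after 24
- pack_slim: the slim brown battery pack in the other bay, same plan as the deep one but only 15 high and smooth on top, origin at the centre of its underside; to stay locked at home
- key_l (a point): centre of the top of the release key of bay l, behind the pack; moves with the key. A grey block with dark cross ribs, 38 along the channel (charger x = 59 to 97, 4 behind the locked pack's rear end) x 44 across, top 12 above the channel floor when up, 2 when fully down. Carries the bay's two catch teeth (charger x = 31 to 39), which stand 6 above the floor when up
- key_r (a point): the same for bay r (charger y = -50)
- release_l (a joint): how far the release key of bay l is pressed, m: 0 up, 0.010 at its stop. Its spring pushes up with 1.6 N at the top, 5 N at the stop. From 0.0065 on the teeth are below the floor and the pack can slide over them. Once the pack has slid about 5 mm its own runners keep the teeth down, until its rear end has passed them; then the key, if nothing presses it, springs up
- release_r (a joint): the same for bay r
- pen: tortoiseshell plastic pen, 140 long (x), 12 thick, lying behind the charger; origin under its middle
- stamp_pad: squat black stamp pad case 117 x 72 x 21, origin at the centre of its underside
- key_ring: chrome key ring 36 across with three keys, 7 high, origin at the ring's centre, on the counter
- rubber_stamp: wooden hand stamp, foot 62 x 28, turned handle, 65 high; origin at the centre of its underside
- pocket_calc: cream pocket calculator 135 x 74 x 23, origin at the centre of its underside
- paper_roll: upright spare paper roll, 58 across, 57 high, origin at the centre of its underside
Not all that is in view belongs to the job. Leave any pink or purple look-alike of the pack_deep alone.

How it is judged:
By the outcome, as a careful person would: the job done as asked, in the order asked, and still so for the second after the job is handed in, with the robot touching nothing.
It also fails if it takes over 37 s, if anything falls off the work surface, if the arm or the gripper's body presses on something with over 40 N, if the wrist force passes 120 N, or if a joint passes its speed limit or range.

## Working session

There is one attempt and no reset: what is moved stays moved. The work goes in short steps, Python scripts to look and compute and a tool call to move; the robot and the scene stay as the last step left them, time stands still between calls to the robot, and variables do not carry over. Pictures are saved under pics/ and viewed, at most 10 in all, crops included, and the job is handed in when it is done.

Besides the shell and the picture viewer there is one more tool, called after "Request:" as name([rows], argument=value, ...), one row to a line, values as JSON. carry_out: Moves the arm, as the interface text tells. Its arguments: {"type":"object","properties":{"motion":{"type":"array"},"newtons":{"type":"number"}},"required":["motion"]}

```bash
mkdir -p pics; python3 - <<'E'
from plant import r,capture,calibration
import cv2
for n in("scene","top"):
    cv2.imwrite(f"pics/{n}0.png",capture(n)); c=calibration(n); print(n,c)
print(r.read_state())
E
```

```text
scene {'fx': 439.9355403261364, 'fy': 439.9355403261364, 'cx': 327.17970925169436, 'cy': 246.87517403936215, 'dist': array([-0.01307052,  0.        ,  0.        ,  0.        ,  0.        ]), 'R': array([[ 0.8477939 ,  0.53030471,  0.00473465],
       [ 0.43951307, -0.69759398, -0.56585414],
       [-0.29677225,  0.48180862, -0.82449177]]), 't': array([-0.48885548, -0.17354487,  0.82554975])}
top {'fx': 455.6675274083153, 'fy': 455.6675274083153, 'cx': 327.02875540671187, 'cy': 238.50070541398247, 'dist': array([-0.07058753,  0.        ,  0.        ,  0.        ,  0.        ]), 'R': array([[ 0.00138704, -0.9989446 ,  0.04591028],
       [-0.99764802, -0.00452861, -0.06839525],
       [ 0.06853098, -0.04570744, -0.99660139]]), 't': array([0.02600916, 0.55598495, 0.71587781])}
{'t': 0.1, 'q': array([-1.24900679e+00,  2.76570321e-01,  1.50601503e+00, -2.95457170e-06,
        1.36069440e+00, -1.20964690e-01]), 'qd': array([-0.0001443 , -0.00190281, -0.00296309,  0.00073534,  0.00123882,
        0.00059688]), 'tau': array([ 2.07017423e-03, -4.17698514e+01, -2.46404761e+01,  8.85436322e-06,
        5.77435727e-03, -9.10496212e-07]), 'tcp_pos': array([ 0.24621017, -0.51910148,  0.23050083]), 'ee_rot': array([-3.13991754e+00, -2.00714239e-04,  4.42754673e-01]), 'force': array([ 0.05411965, -0.51025418,  0.18802661]), 'moment': array([-0.02849782, -0.00641773,  0.00112204]), 'finger_force': 0.0, 'gripper_width': 0.08529489310249454}
```

View pics/top0.png

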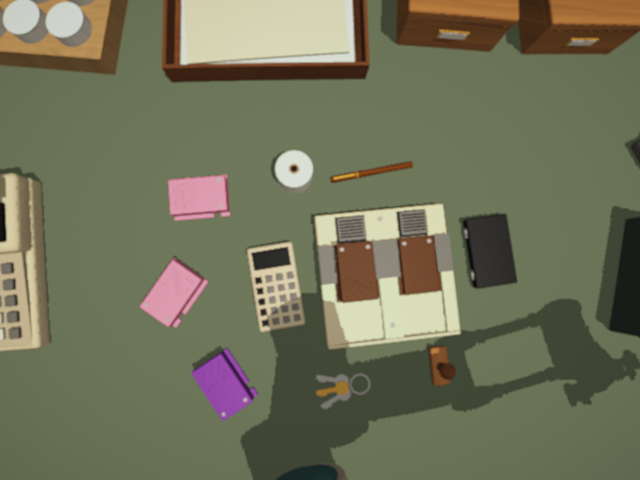

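View pics/scene0.png

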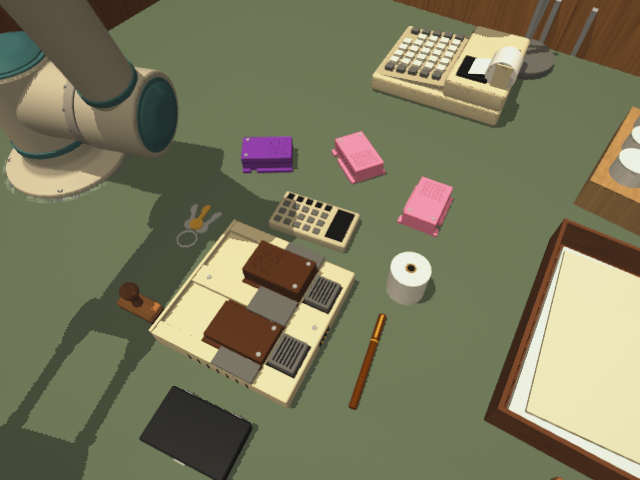

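The top view has world +x up and +y left. The charger sits at about (388,275) with its front facing down, the keys are at (351,228) and (412,222), and the packs at (357,271) and (419,264). In the scene view the left pack (280,268) looks taller and ribbed. I'll enlarge it and measure.

```bash
cat > h.py <<'E'
from plant import r,capture,calibration
import cv2,numpy as np
def ray(n,p,c=None):
    c=c or calibration(n); K=np.array([[c['fx'],0,c['cx']],[0,c['fy'],c['cy']],[0,0,1]])
    u=cv2.undistortPoints(np.array([[p]],float),K,np.array(c['dist']))[0,0]
    R=np.array(c['R']);t=np.array(c['t']); return -R.T@t, R.T@np.array([u[0],u[1],1])
def onz(n,p,z,c=None):
    o,d=ray(n,p,c); return o+d*(z-o[2])/d[2]
def tri(p,q):
    o,d=ray("top",p);a,b=ray("scene",q)
    s=np.linalg.lstsq(np.stack([d,-b],1),a-o,rcond=None)[0]
    return (o+d*s[0]+a+b*s[1])/2, np.linalg.norm(o+d*s[0]-a-b*s[1])
def blobs(im,m,amin):
    m=cv2.morphologyEx(m,cv2.MORPH_OPEN,np.ones((3,3),np.uint8))
    cs,_=cv2.findContours(m,cv2.RETR_EXTERNAL,cv2.CHAIN_APPROX_NONE)
    return [c for c in cs if cv2.contourArea(c)>amin]
E
python3 - <<'E'
from h import *
t=cv2.imread("pics/top0.png");s=cv2.imread("pics/scene0.png")
a=cv2.resize(t[195:355,305:470],(400,388),interpolation=cv2.INTER_CUBIC);b=cv2.resize(s[215:410,145:360],(400,363),interpolation=cv2.INTER_CUBIC)
cv2.imwrite("pics/z.png",np.hstack([a[:363],b]))
h=cv2.cvtColor(t,cv2.COLOR_BGR2HSV)
print(h[230,330],h[330,350],h[330,430],h[270,357],h[265,385])
br=((h[...,0]<14)&(h[...,1]>130)&(h[...,2]>30)).astype(np.uint8)
for c in blobs(t,br,800):
    q=cv2.minAreaRect(c); 
    if 310<q[0][0]<460 and 220<q[0][1]<320:
        print("brown",q)
        for z in(.045,.062): print(z,[onz("top",p,z)[:2].round(4) for p in cv2.boxPoints(q)])
cr=((h[...,0]>18)&(h[...,0]<38)&(h[...,1]>20)&(h[...,1]<140)&(h[...,2]>95)).astype(np.uint8)
for c in blobs(t,cr,2000):
    q=cv2.minAreaRect(c); print("cream",q,cv2.approxPolyDP(cv2.convexHull(c),4,True)[:,0].tolist())
E
```

```text
[ 32  42 221] [ 33  41 222] [ 32  44 215] [ 12 148 119] [ 19  30 143]
brown ((355.33697509765625, 270.70135498046875), (57.57663345336914, 40.408329010009766), 83.9909896850586)
0.045 [array([0.5453, 0.0208]), array([ 0.5521, -0.0421]), array([ 0.4632, -0.0511]), array([0.4568, 0.0114])]
0.062 [array([0.5443, 0.0218]), array([ 0.551 , -0.0396]), array([ 0.4642, -0.0484]), array([0.458 , 0.0126])]
brown ((417.54266357421875, 264.3841552734375), (54.774044036865234, 40.30751419067383), 83.6598129272461)
0.045 [array([ 0.5532, -0.0769]), array([ 0.5605, -0.1409]), array([ 0.475 , -0.1494]), array([ 0.4683, -0.0858])]
0.062 [array([ 0.552 , -0.0735]), array([ 0.5592, -0.136 ]), array([ 0.4757, -0.1444]), array([ 0.4692, -0.0822])]
cream ((275.63238525390625, 286.7206115722656), (86.65428924560547, 49.3620491027832), 80.83765411376953) [[291, 241], [304, 323], [260, 332], [246, 249]]
cream ((386.6463317871094, 275.31707763671875), (136.16209411621094, 135.0577850341797), 83.6598129272461) [[443, 203], [460, 334], [329, 349], [314, 216]]
cream ((24.5, 262.0), (178.0, 49.0), 90.0) [[15, 173], [40, 184], [49, 344], [0, 351], [0, 175]]
cream ((266.5, 31.5), (63.0, 165.0), 90.0) [[344, 0], [348, 52], [187, 63], [184, 0]]
```

View pics/z.png

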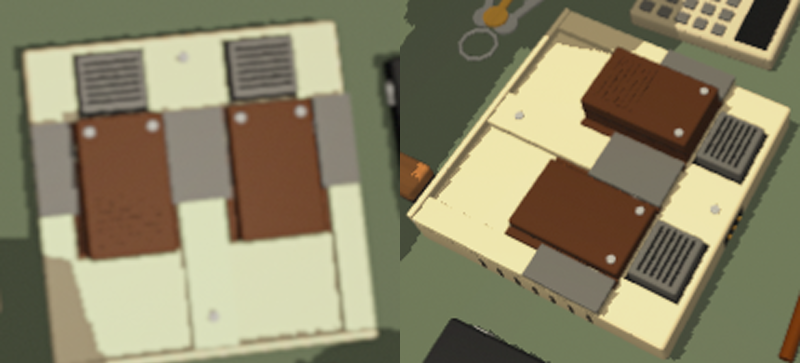

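The crop confirms that the deep pack (ribbed and tall) is in bay l, on the left in the top view. Its key is at about (351,229) in top and (321,294) in scene. The slim pack and its key, (413,223) in top, must stay untouched.

```bash
python3 - <<'E'
from h import *
for n,p,q in(("l",(350.8,228.6),(321.3,294)),("r",(412.9,223),(287.5,353.7))):
    print(n,onz("top",p,.042),onz("scene",q,.042),tri(p,q))
C={k:onz("top",p,z) for k,p,z in(("RR",(443,203),.03),("RL",(314,216),.03),("FL",(329,349),.02),("FR",(460,334),.02))}
print(C)
for a,b in(("FL","RL"),("FR","RR")):
    d=C[b]-C[a];print(np.hypot(*d[:2]),np.arctan2(d[1],d[0]))
d=C["RL"]-C["RR"];print(np.hypot(*d[:2]),np.arctan2(-d[0],d[1]))
E
```

```text
l [ 0.56999727 -0.00850976  0.042     ] [ 0.57567336 -0.01431646  0.042     ] (array([ 0.57162119, -0.00930828,  0.0300704 ]), np.float64(0.0013140367153674126))
r [ 0.57947033 -0.10715216  0.042     ] [ 0.58543618 -0.11047014  0.042     ] (array([ 0.5815985 , -0.10861038,  0.03227342]), np.float64(0.0028014702779557174))
{'RR': array([ 0.61368269, -0.16003447,  0.03      ]), 'RL': array([0.59087172, 0.04897028, 0.03      ]), 'FL': array([0.37985556, 0.02434832, 0.02      ]), 'FR': array([ 0.40154812, -0.18834711,  0.02      ])}
0.2124477800620107 0.11615756440951315
0.21401561621944445 0.13268136304929026
0.21024586868429818 0.108710647416445
```

Request:
carry_out([
  {"tx":2.2,"ty":3.4,"az":0.12,"fingers":-0.81},
  {"tx":2.2,"ty":3.4,"az":0.12,"fingers":-0.81},
  {"tx":2.2,"ty":3.4,"az":0.12,"fingers":-0.81},
  {"tx":2.2,"ty":3.4,"az":0.12,"fingers":-0.81},
  {"tx":2.2,"ty":3.4,"az":0.12,"fingers":-0.81},
  {"tx":2.2,"ty":3.4,"az":0.12,"fingers":-0.81},
  {"tx":2.2,"ty":3.4,"az":0.12,"fingers":-0.81},
  {"tx":2.2,"ty":3.4,"az":0.12,"fingers":-0.81},
], newtons=20)

```text
invalid input
```

Request:
carry_out([
  {"tx":2.2,"ty":3.4,"tz":0,"ax":0,"ay":0,"az":0.12,"fingers":-0.8},
  {"tx":2.2,"ty":3.4,"tz":0,"ax":0,"ay":0,"az":0.12,"fingers":-0.8},
  {"tx":2.2,"ty":3.4,"tz":0,"ax":0,"ay":0,"az":0.12,"fingers":-0.8},
  {"tx":2.2,"ty":3.4,"tz":0,"ax":0,"ay":0,"az":0.12,"fingers":-0.8},
  {"tx":2.2,"ty":3.4,"tz":0,"ax":0,"ay":0,"az":0.12,"fingers":-0.8},
  {"tx":2.2,"ty":3.4,"tz":0,"ax":0,"ay":0,"az":0.12,"fingers":-0.8},
  {"tx":2.2,"ty":3.4,"tz":0,"ax":0,"ay":0,"az":0.12,"fingers":-0.8},
  {"tx":2.2,"ty":3.4,"tz":0,"ax":0,"ay":0,"az":0.12,"fingers":-0.8},
], newtons=20)

```text
t: 0.77
tcp_pos: [0.4228, -0.2456, 0.2311]
ee_rot: [-3.141, -0.0, 1.408]
force: [0.7, -1.0, 0.3]
gripper_width: 0.0085
finger_force: 0.0
```

Request:
carry_out([
  {"tx":2.1,"ty":3.3,"tz":-1,"ax":0,"ay":0,"az":0.09,"fingers":-0.8},
  {"tx":2.1,"ty":3.3,"tz":-1,"ax":0,"ay":0,"az":0.09,"fingers":-0.8},
  {"tx":2.1,"ty":3.3,"tz":-1,"ax":0,"ay":0,"az":0.09,"fingers":-0.8},
  {"tx":2.1,"ty":3.3,"tz":-1,"ax":0,"ay":0,"az":0,"fingers":-0.8},
  {"tx":2.1,"ty":3.3,"tz":-1,"ax":0,"ay":0,"az":0,"fingers":-0.8},
  {"tx":2.1,"ty":3.3,"tz":-1,"ax":0,"ay":0,"az":0,"fingers":-0.8},
  {"tx":2.2,"ty":3.3,"tz":-1,"ax":0,"ay":0,"az":0,"fingers":-0.8},
  {"tx":0,"ty":0.5,"tz":0,"ax":0,"ay":0,"az":0,"fingers":-0.8},
])

```text
t: 1.43
tcp_pos: [0.5726, -0.0062, 0.1588]
ee_rot: [-3.141, -0.004, 1.677]
force: [0.3, 0.4, 0.6]
gripper_width: 0.0084
finger_force: 0.0
```

```bash
python3 - <<'E'
from h import *
s=r.read_state();c=calibration("wrist");w=capture("wrist")
cv2.imwrite("pics/w1.png",w);cv2.imwrite("pics/s1.png",capture("scene"))
print(s['tcp_pos'],s['ee_rot'],s['force'],s['q'])
import pickle;pickle.dump(c,open("w1.pkl","wb"))
E
```

```text
[ 0.57261578 -0.00622813  0.15875454] [-3.14125617 -0.00373037  1.67690522] [0.25523687 0.41523518 0.6275343 ] [-0.13463782  0.32196426  1.62505317  0.00380712  1.1957939  -0.24214395]
```

View pics/w1.png

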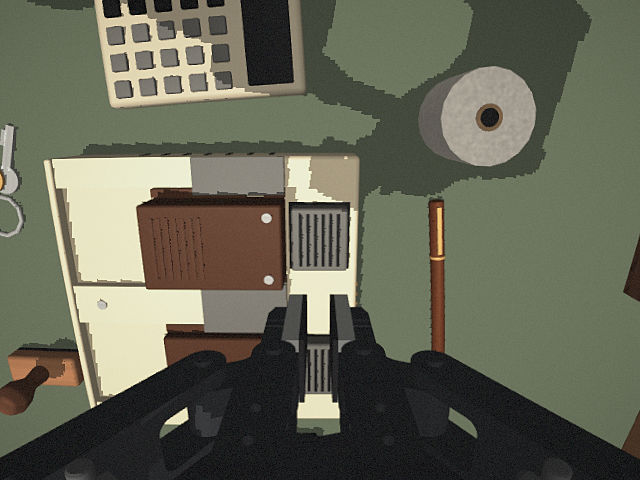

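The wrist view shows key l with corners of about (291,203) to (348,270), and the deep pack's rear top edge from (283,199) to (285,288). I'll cast these onto their height planes.

```bash
python3 - <<'E'
from h import *
import pickle;c=pickle.load(open("w1.pkl","rb"));w=cv2.imread("pics/w1.png")
g=w[150:300,270:370].max(2) if 0 else cv2.cvtColor(w,cv2.COLOR_BGR2HSV)
v=g[...,2].astype(int);sat=g[...,1]
print("row235",list(zip(range(278,366,2),v[235,278:366:2])))
print("col320",list(zip(range(192,282,2),v[192:282:2,320],)))
for k,p,z in(("keyFL",(291,203),.042),("keyRL",(348,203),.042),("keyFR",(291,270),.042),("keyRR",(348,270),.042),("packRL",(282,199),.062),("packRR",(285,288),.062),("lipL",(285,157),.0405)):
    print(k,onz("wrist",p,z,c).round(4))
E
```

```text
row235 [(278, np.int64(107)), (280, np.int64(78)), (282, np.int64(39)), (284, np.int64(23)), (286, np.int64(149)), (288, np.int64(137)), (290, np.int64(9)), (292, np.int64(122)), (294, np.int64(144)), (296, np.int64(137)), (298, np.int64(115)), (300, np.int64(41)), (302, np.int64(82)), (304, np.int64(143)), (306, np.int64(110)), (308, np.int64(37)), (310, np.int64(132)), (312, np.int64(144)), (314, np.int64(44)), (316, np.int64(52)), (318, np.int64(142)), (320, np.int64(143)), (322, np.int64(38)), (324, np.int64(97)), (326, np.int64(140)), (328, np.int64(122)), (330, np.int64(35)), (332, np.int64(121)), (334, np.int64(138)), (336, np.int64(99)), (338, np.int64(40)), (340, np.int64(114)), (342, np.int64(135)), (344, np.int64(130)), (346, np.int64(103)), (348, np.int64(17)), (350, np.int64(240)), (352, np.int64(237)), (354, np.int64(238)), (356, np.int64(211)), (358, np.int64(67)), (360, np.int64(75)), (362, np.int64(71)), (364, np.int64(125))]
col320 [(192, np.int64(170)), (194, np.int64(239)), (196, np.int64(236)), (198, np.int64(236)), (200, np.int64(244)), (202, np.int64(38)), (204
[... 363 characters left out ...]
)), (238, np.int64(145)), (240, np.int64(143)), (242, np.int64(145)), (244, np.int64(142)), (246, np.int64(143)), (248, np.int64(138)), (250, np.int64(143)), (252, np.int64(142)), (254, np.int64(144)), (256, np.int64(139)), (258, np.int64(145)), (260, np.int64(142)), (262, np.int64(139)), (264, np.int64(140)), (266, np.int64(135)), (268, np.int64(129)), (270, np.int64(143)), (272, np.int64(239)), (274, np.int64(236)), (276, np.int64(237)), (278, np.int64(236)), (280, np.int64(236))]
keyFL [0.5527 0.0134 0.042 ]
keyRL [0.5895 0.0173 0.042 ]
keyFR [ 0.5568 -0.0327  0.042 ]
keyRR [ 0.5954 -0.0285  0.042 ]
packRL [0.5481 0.0192 0.062 ]
packRR [ 0.5547 -0.0378  0.062 ]
lipL [0.5462 0.0422 0.0405]
```

Request:
carry_out([
  {"tx":0,"ty":-0.3,"tz":-3,"ax":0,"ay":0,"az":0,"fingers":-0.8},
  {"tx":0,"ty":0,"tz":-3,"ax":0,"ay":0,"az":0,"fingers":-0.8},
  {"tx":0,"ty":0,"tz":-2,"ax":0,"ay":0,"az":0,"fingers":-0.8},
  {"tx":0,"ty":0,"tz":-1.5,"ax":0,"ay":0,"az":0,"fingers":-0.8},
  {"tx":0,"ty":0,"tz":-0.8,"ax":0,"ay":0,"az":0,"fingers":-0.8},
  {"tx":0,"ty":0,"tz":-0.5,"ax":0,"ay":0,"az":0,"fingers":-0.8},
  {"tx":0,"ty":0,"tz":0,"ax":0,"ay":0,"az":0,"fingers":-0.8},
  {"tx":0,"ty":0,"tz":0,"ax":0,"ay":0,"az":0,"fingers":-0.8},
])

```text
t: 2.2
tcp_pos: [0.5708, -0.0153, 0.0541]
ee_rot: [3.14, 0.001, 1.672]
force: [0.7, 0.6, 0.6]
gripper_width: 0.0087
finger_force: 0.0
```

```bash
python3 - <<'E'
from h import *
s=r.read_state();print(s['tcp_pos'],s['force'])
a=capture("wrist")[0:480,120:520];b=capture("scene")[200:400,180:400]
cv2.imwrite("pics/w2.png",np.hstack([a,cv2.resize(b,(400,480),interpolation=cv2.INTER_CUBIC)]))
E
```

```text
[ 0.5708308  -0.01528386  0.05412712] [0.67141702 0.56965908 0.64122663]
```

View pics/w2.png

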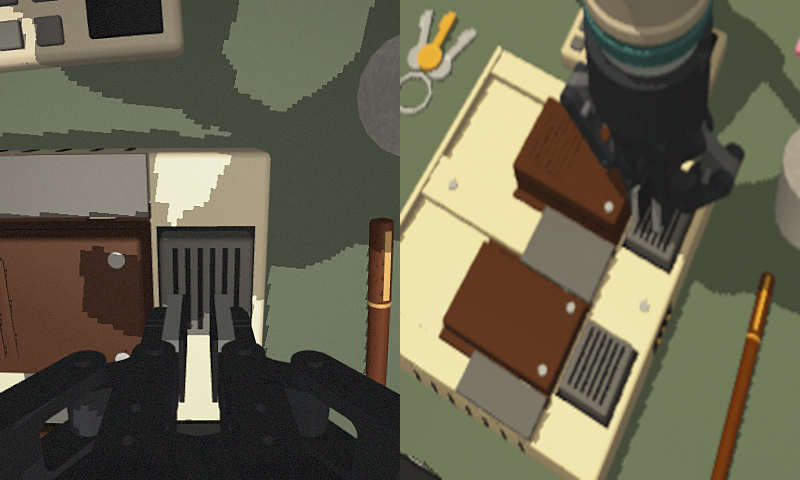

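Key and pack are untouched. The fingers sit about 5 mm too far toward bay r, so I'll correct that and lower onto the key.

Request:
carry_out([
  {"tx":0.2,"ty":0.5,"tz":0,"ax":0,"ay":0,"az":0,"fingers":-0.8},
  {"tx":0,"ty":0,"tz":-0.5,"ax":0,"ay":0,"az":0,"fingers":-0.8},
  {"tx":0,"ty":0,"tz":-0.5,"ax":0,"ay":0,"az":0,"fingers":-0.8},
  {"tx":0,"ty":0,"tz":-0.3,"ax":0,"ay":0,"az":0,"fingers":-0.8},
  {"tx":0,"ty":0,"tz":-0.2,"ax":0,"ay":0,"az":0,"fingers":-0.8},
  {"tx":0,"ty":0,"tz":0,"ax":0,"ay":0,"az":0,"fingers":-0.8},
  {"tx":0,"ty":0,"tz":0,"ax":0,"ay":0,"az":0,"fingers":-0.8},
  {"tx":0,"ty":0,"tz":0,"ax":0,"ay":0,"az":0,"fingers":-0.8},
])

```text
t: 2.97
tcp_pos: [0.5725, -0.0093, 0.0385]
ee_rot: [3.141, -0.0, 1.673]
force: [0.3, 1.3, 3.3]
gripper_width: 0.0085
finger_force: 1.3
```

Request:
carry_out([
  {"tx":0,"ty":0,"tz":-0.2,"ax":0,"ay":0,"az":0,"fingers":-0.8},
  {"tx":0,"ty":0,"tz":-0.2,"ax":0,"ay":0,"az":0,"fingers":-0.8},
  {"tx":0,"ty":0,"tz":-0.1,"ax":0,"ay":0,"az":0,"fingers":-0.8},
  {"tx":0,"ty":0,"tz":-0.1,"ax":0,"ay":0,"az":0,"fingers":-0.8},
  {"tx":0,"ty":0,"tz":-0.1,"ax":0,"ay":0,"az":0,"fingers":-0.8},
  {"tx":0,"ty":0,"tz":0,"ax":0,"ay":0,"az":0,"fingers":-0.8},
  {"tx":0,"ty":0,"tz":0,"ax":0,"ay":0,"az":0,"fingers":-0.8},
  {"tx":0,"ty":0,"tz":0,"ax":0,"ay":0,"az":0,"fingers":-0.8},
])

```text
t: 3.63
tcp_pos: [0.5726, -0.0094, 0.0323]
ee_rot: [3.141, -0.0, 1.673]
force: [-1.7, 2.8, 8.2]
gripper_width: 0.0084
finger_force: 4.7
```

Request:
carry_out([
  {"tx":-0.1,"ty":-0.01,"tz":0,"ax":0,"ay":0,"az":0,"fingers":-0.8},
  {"tx":-0.1,"ty":-0.01,"tz":0,"ax":0,"ay":0,"az":0,"fingers":-0.8},
  {"tx":-0.1,"ty":-0.01,"tz":0,"ax":0,"ay":0,"az":0,"fingers":-0.8},
  {"tx":-0.1,"ty":-0.01,"tz":0,"ax":0,"ay":0,"az":0,"fingers":-0.8},
  {"tx":-0.1,"ty":-0.01,"tz":0,"ax":0,"ay":0,"az":0,"fingers":-0.8},
  {"tx":-0.1,"ty":-0.01,"tz":0,"ax":0,"ay":0,"az":0,"fingers":-0.8},
  {"tx":-0.1,"ty":-0.01,"tz":0,"ax":0,"ay":0,"az":0,"fingers":-0.8},
  {"tx":-0.1,"ty":-0.01,"tz":0,"ax":0,"ay":0,"az":0,"fingers":-0.8},
])

```text
t: 4.3
tcp_pos: [0.5676, -0.0111, 0.0323]
ee_rot: [3.135, 0.002, 1.673]
force: [5.5, 0.7, 4.7]
gripper_width: 0.0088
finger_force: 3.4
```

Request:
carry_out([
  {"tx":-0.1,"ty":-0.01,"tz":-0.05,"ax":0,"ay":0,"az":0,"fingers":-0.8},
  {"tx":-0.1,"ty":-0.01,"tz":0,"ax":0,"ay":0,"az":0,"fingers":-0.8},
  {"tx":-0.1,"ty":-0.01,"tz":0,"ax":0,"ay":0,"az":0,"fingers":-0.8},
  {"tx":-0.1,"ty":-0.01,"tz":0,"ax":0,"ay":0,"az":0,"fingers":-0.8},
  {"tx":-0.1,"ty":-0.01,"tz":0,"ax":0,"ay":0,"az":0,"fingers":-0.8},
  {"tx":-0.1,"ty":-0.01,"tz":0,"ax":0,"ay":0,"az":0,"fingers":-0.8},
  {"tx":-0.1,"ty":-0.01,"tz":0,"ax":0,"ay":0,"az":0,"fingers":-0.8},
  {"tx":-0.1,"ty":-0.01,"tz":0,"ax":0,"ay":0,"az":0,"fingers":-0.8},
])

```text
t: 4.97
tcp_pos: [0.5605, -0.012, 0.0323]
ee_rot: [3.133, 0.002, 1.673]
force: [5.9, 1.6, 6.0]
gripper_width: 0.0082
finger_force: 3.8
```

```bash
python3 - <<'E'
from h import *
s=r.read_state();print(s['tcp_pos'],s['force'])
a=capture("wrist")[0:480,120:520];b=capture("scene")[200:400,180:400]
cv2.imwrite("pics/w3.png",np.hstack([a,cv2.resize(b,(400,480),interpolation=cv2.INTER_CUBIC)]))
E
```

```text
[ 0.56050332 -0.01201976  0.03232653] [5.9083449  1.64302334 5.99232275]
```

View pics/w3.png

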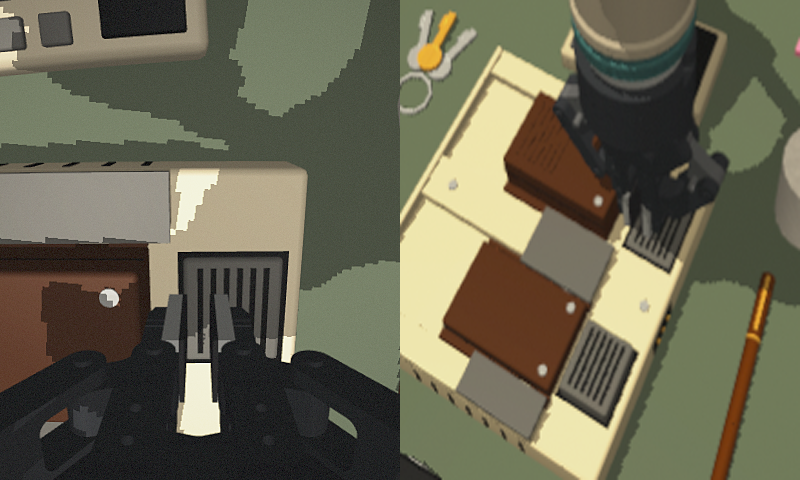

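The pack has slid about 8 mm off home and the key is still held down. The pack's rear edge is at col 148 and the lip end at col 170. I'll continue.

Request:
carry_out([
  {"tx":-0.15,"ty":-0.016,"tz":0,"ax":0,"ay":0,"az":0,"fingers":-0.8},
  {"tx":-0.15,"ty":-0.016,"tz":0,"ax":0,"ay":0,"az":0,"fingers":-0.8},
  {"tx":-0.15,"ty":-0.016,"tz":0,"ax":0,"ay":0,"az":0,"fingers":-0.8},
  {"tx":-0.15,"ty":-0.016,"tz":0,"ax":0,"ay":0,"az":0,"fingers":-0.8},
  {"tx":-0.15,"ty":-0.016,"tz":0,"ax":0,"ay":0,"az":0,"fingers":-0.8},
  {"tx":-0.15,"ty":-0.016,"tz":0,"ax":0,"ay":0,"az":0,"fingers":-0.8},
  {"tx":-0.15,"ty":-0.016,"tz":0,"ax":0,"ay":0,"az":0,"fingers":-0.8},
  {"tx":-0.15,"ty":-0.016,"tz":0,"ax":0,"ay":0,"az":0,"fingers":-0.8},
])

```text
t: 5.73
tcp_pos: [0.5485, -0.0133, 0.0323]
ee_rot: [3.133, 0.002, 1.673]
force: [5.4, 0.4, 6.6]
gripper_width: 0.0086
finger_force: 3.8
```

Request:
carry_out([
  {"tx":-0.15,"ty":-0.016,"tz":0,"ax":0,"ay":0,"az":0,"fingers":-0.8},
  {"tx":-0.15,"ty":-0.016,"tz":0,"ax":0,"ay":0,"az":0,"fingers":-0.8},
  {"tx":-0.15,"ty":-0.016,"tz":0,"ax":0,"ay":0,"az":0,"fingers":-0.8},
  {"tx":-0.15,"ty":-0.016,"tz":0,"ax":0,"ay":0,"az":0,"fingers":-0.8},
  {"tx":-0.15,"ty":-0.016,"tz":0,"ax":0,"ay":0,"az":0,"fingers":-0.8},
  {"tx":-0.15,"ty":-0.016,"tz":0,"ax":0,"ay":0,"az":0,"fingers":-0.8},
  {"tx":-0.15,"ty":-0.016,"tz":0,"ax":0,"ay":0,"az":0,"fingers":-0.8},
  {"tx":-0.15,"ty":-0.016,"tz":0,"ax":0,"ay":0,"az":0,"fingers":-0.8},
])

```text
t: 6.4
tcp_pos: [0.5315, -0.0138, 0.0304]
ee_rot: [-3.14, -0.0, 1.673]
force: [2.7, -0.1, 2.5]
gripper_width: 0.0088
finger_force: 1.6
```

Request:
carry_out([
  {"tx":0,"ty":0,"tz":0.3,"ax":0,"ay":0,"az":0,"fingers":-0.8},
  {"tx":-0.15,"ty":-0.016,"tz":0,"ax":0,"ay":0,"az":0,"fingers":-0.8},
  {"tx":-0.15,"ty":-0.016,"tz":0,"ax":0,"ay":0,"az":0,"fingers":-0.8},
  {"tx":-0.15,"ty":-0.016,"tz":0,"ax":0,"ay":0,"az":0,"fingers":-0.8},
  {"tx":-0.15,"ty":-0.016,"tz":0,"ax":0,"ay":0,"az":0,"fingers":-0.8},
  {"tx":-0.15,"ty":-0.016,"tz":0,"ax":0,"ay":0,"az":0,"fingers":-0.8},
  {"tx":-0.15,"ty":-0.016,"tz":0,"ax":0,"ay":0,"az":0,"fingers":-0.8},
  {"tx":-0.15,"ty":-0.016,"tz":0,"ax":0,"ay":0,"az":0,"fingers":-0.8},
])

```text
t: 7.07
tcp_pos: [0.5216, -0.0149, 0.0337]
ee_rot: [-3.141, -0.0, 1.673]
force: [1.4, -0.1, -0.8]
gripper_width: 0.0085
finger_force: 0.7
```

```bash
python3 - <<'E'
from h import *
s=r.read_state();print(s['tcp_pos'],s['force'])
a=capture("wrist")[0:480,120:520];b=capture("scene")[200:400,180:400]
cv2.imwrite("pics/w4.png",np.hstack([a,cv2.resize(b,(400,480),interpolation=cv2.INTER_CUBIC)]))
E
```

```text
[ 0.5215977  -0.01485857  0.03373595] [ 1.44235529 -0.12653748 -0.84663756]
```

View pics/w4.png

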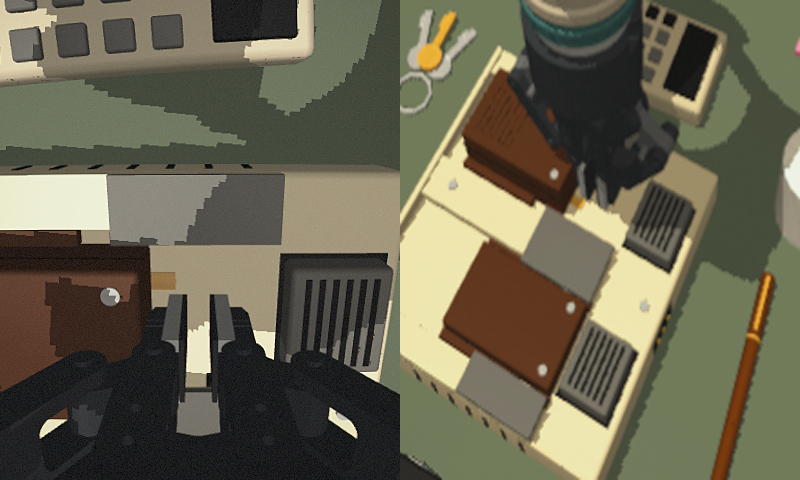

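The pack is past the catch: the orange tooth shows at (163,281) and the key has sprung up. I'll push on to the front lip.

Request:
carry_out([
  {"tx":-0.15,"ty":-0.016,"tz":0,"ax":0,"ay":0,"az":0,"fingers":-0.8},
  {"tx":-0.15,"ty":-0.016,"tz":0,"ax":0,"ay":0,"az":0,"fingers":-0.8},
  {"tx":-0.15,"ty":-0.016,"tz":0,"ax":0,"ay":0,"az":0,"fingers":-0.8},
  {"tx":-0.15,"ty":-0.016,"tz":0,"ax":0,"ay":0,"az":0,"fingers":-0.8},
  {"tx":-0.15,"ty":-0.016,"tz":0,"ax":0,"ay":0,"az":0,"fingers":-0.8},
  {"tx":-0.15,"ty":-0.016,"tz":0,"ax":0,"ay":0,"az":0,"fingers":-0.8},
  {"tx":-0.15,"ty":-0.016,"tz":0,"ax":0,"ay":0,"az":0,"fingers":-0.8},
  {"tx":-0.1,"ty":-0.01,"tz":0,"ax":0,"ay":0,"az":0,"fingers":-0.8},
])

```text
t: 7.83
tcp_pos: [0.5102, -0.0161, 0.0338]
ee_rot: [3.142, -0.0, 1.673]
force: [1.6, 0.3, -0.7]
gripper_width: 0.0088
finger_force: 0.8
```

Request:
carry_out([
  {"tx":-0.08,"ty":-0.008,"tz":0,"ax":0,"ay":0,"az":0,"fingers":-0.8},
  {"tx":-0.08,"ty":-0.008,"tz":0,"ax":0,"ay":0,"az":0,"fingers":-0.8},
  {"tx":-0.08,"ty":-0.008,"tz":0,"ax":0,"ay":0,"az":0,"fingers":-0.8},
  {"tx":-0.08,"ty":-0.008,"tz":0,"ax":0,"ay":0,"az":0,"fingers":-0.8},
  {"tx":0,"ty":0,"tz":0,"ax":0,"ay":0,"az":0,"fingers":-0.8},
  {"tx":0,"ty":0,"tz":0,"ax":0,"ay":0,"az":0,"fingers":-0.8},
  {"tx":0,"ty":0,"tz":0,"ax":0,"ay":0,"az":0,"fingers":-0.8},
  {"tx":0,"ty":0,"tz":0,"ax":0,"ay":0,"az":0,"fingers":-0.8},
])

```text
t: 8.5
tcp_pos: [0.507, -0.0164, 0.0338]
ee_rot: [-3.141, -0.0, 1.673]
force: [1.7, 0.6, -0.0]
gripper_width: 0.0087
finger_force: 0.4
```

Not at the lip yet, so I'll creep forward until the force rises.

Request:
carry_out([
  {"tx":-0.06,"ty":-0.006,"tz":0,"ax":0,"ay":0,"az":0,"fingers":-0.8},
  {"tx":-0.06,"ty":-0.006,"tz":0,"ax":0,"ay":0,"az":0,"fingers":-0.8},
  {"tx":-0.06,"ty":-0.006,"tz":0,"ax":0,"ay":0,"az":0,"fingers":-0.8},
  {"tx":-0.06,"ty":-0.006,"tz":0,"ax":0,"ay":0,"az":0,"fingers":-0.8},
  {"tx":-0.06,"ty":-0.006,"tz":0,"ax":0,"ay":0,"az":0,"fingers":-0.8},
  {"tx":0,"ty":0,"tz":0,"ax":0,"ay":0,"az":0,"fingers":-0.8},
  {"tx":0,"ty":0,"tz":0,"ax":0,"ay":0,"az":0,"fingers":-0.8},
  {"tx":0,"ty":0,"tz":0,"ax":0,"ay":0,"az":0,"fingers":-0.8},
])

```text
t: 9.17
tcp_pos: [0.5041, -0.0167, 0.0338]
ee_rot: [3.142, -0.0, 1.673]
force: [1.8, -0.1, 0.6]
gripper_width: 0.0084
finger_force: 0.8
```

Request:
carry_out([
  {"tx":-0.06,"ty":-0.006,"tz":0,"ax":0,"ay":0,"az":0,"fingers":-0.8},
  {"tx":-0.06,"ty":-0.006,"tz":0,"ax":0,"ay":0,"az":0,"fingers":-0.8},
  {"tx":-0.06,"ty":-0.006,"tz":0,"ax":0,"ay":0,"az":0,"fingers":-0.8},
  {"tx":-0.06,"ty":-0.006,"tz":0,"ax":0,"ay":0,"az":0,"fingers":-0.8},
  {"tx":-0.06,"ty":-0.006,"tz":0,"ax":0,"ay":0,"az":0,"fingers":-0.8},
  {"tx":0,"ty":0,"tz":0,"ax":0,"ay":0,"az":0,"fingers":-0.8},
  {"tx":0,"ty":0,"tz":0,"ax":0,"ay":0,"az":0,"fingers":-0.8},
  {"tx":0,"ty":0,"tz":0,"ax":0,"ay":0,"az":0,"fingers":-0.8},
])

```text
t: 9.83
tcp_pos: [0.504, -0.0168, 0.0346]
ee_rot: [3.136, 0.0, 1.672]
force: [6.6, 2.7, -0.2]
gripper_width: 0.0087
finger_force: 3.3
```

```bash
python3 - <<'E'
from h import *
s=r.read_state();print(s['tcp_pos'],s['force'])
a=capture("wrist")[0:480,0:400];b=capture("scene")[200:360,150:290]
cv2.imwrite("pics/w5.png",np.hstack([a,cv2.resize(b,(400,480),interpolation=cv2.INTER_CUBIC)]))
E
```

```text
[ 0.50399118 -0.01679287  0.03462598] [ 6.63489234  2.6529307  -0.15658587]
```

View pics/w5.png

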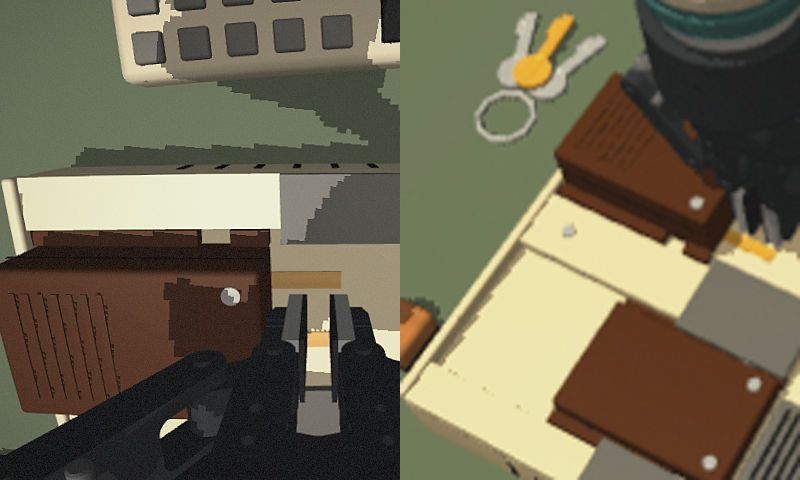

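The pack has met the lip: its front edge is at the lip in both views and the force rose to 7 N. I'll back off and lift.

Request:
carry_out([
  {"tx":0.3,"ty":0.03,"tz":0,"ax":0,"ay":0,"az":0,"fingers":-0.8},
  {"tx":0.5,"ty":0.05,"tz":0,"ax":0,"ay":0,"az":0,"fingers":-0.8},
  {"tx":0.6,"ty":0.06,"tz":0,"ax":0,"ay":0,"az":0,"fingers":-0.8},
  {"tx":0,"ty":0,"tz":0.5,"ax":0,"ay":0,"az":0,"fingers":-0.8},
  {"tx":0,"ty":0,"tz":2,"ax":0,"ay":0,"az":0,"fingers":-0.8},
  {"tx":0,"ty":0,"tz":3,"ax":0,"ay":0,"az":0,"fingers":-0.8},
  {"tx":0,"ty":0,"tz":3,"ax":0,"ay":0,"az":0,"fingers":-0.8},
  {"tx":0,"ty":0,"tz":3,"ax":0,"ay":0,"az":0,"fingers":-0.8},
])

```text
t: 10.6
tcp_pos: [0.5141, -0.0156, 0.1499]
ee_rot: [-3.139, -0.0, 1.673]
force: [0.1, -0.4, 0.2]
gripper_width: 0.0089
finger_force: 0.0
```

Request:
carry_out([
  {"tx":0,"ty":-2,"tz":3,"ax":0,"ay":0,"az":0,"fingers":-0.8},
  {"tx":0,"ty":-3,"tz":2,"ax":0,"ay":0,"az":0,"fingers":-0.8},
  {"tx":0,"ty":-3,"tz":0,"ax":0,"ay":0,"az":0,"fingers":-0.8},
  {"tx":0,"ty":-3,"tz":0,"ax":0,"ay":0,"az":0,"fingers":-0.8},
  {"tx":0,"ty":-3,"tz":0,"ax":0,"ay":0,"az":0,"fingers":-0.8},
  {"tx":0,"ty":-3,"tz":0,"ax":0,"ay":0,"az":0,"fingers":-0.8},
  {"tx":0,"ty":0,"tz":0,"ax":0,"ay":0,"az":0,"fingers":-0.8},
  {"tx":0,"ty":0,"tz":0,"ax":0,"ay":0,"az":0,"fingers":-0.8},
])

```text
t: 11.27
tcp_pos: [0.5145, -0.1868, 0.1986]
ee_rot: [-3.14, -0.001, 1.67]
force: [0.2, 0.1, 0.6]
gripper_width: 0.0086
finger_force: 0.0
```

```bash
python3 - <<'E'
from h import *
s=r.read_state();print(s['t'],s['tcp_pos'],s['force'])
b=capture("scene")[180:420,100:400]
cv2.imwrite("pics/w6.png",cv2.resize(b,(750,600),interpolation=cv2.INTER_CUBIC))
E
```

```text
11.2667 [ 0.51449305 -0.18676199  0.19862109] [0.20830825 0.14871897 0.58252751]
```

View pics/w6.png

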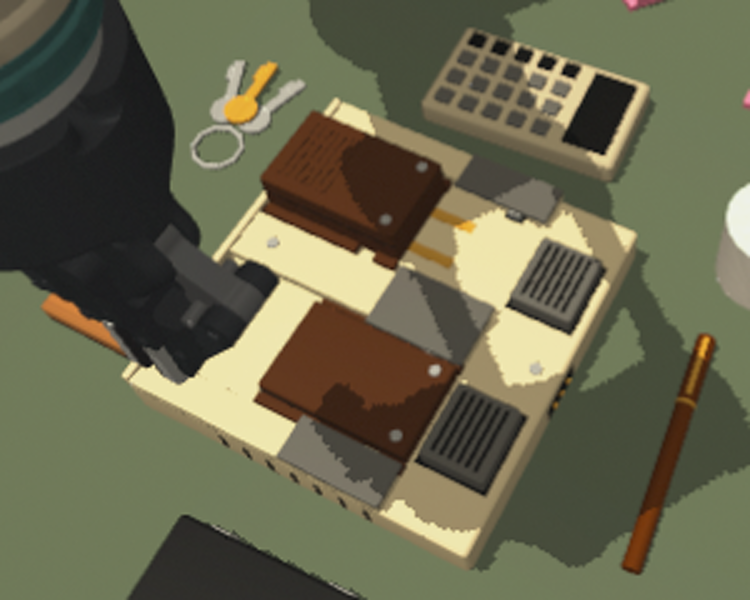

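The deep pack is at the front lip with its key up behind it. The slim pack is still home, and the arm touches nothing.

```bash
python3 -c "
from plant import r
print(r.close_job())"
```

```text
the job is handed in; nothing more can be done
None
```

The job is handed in: the deep pack is against the front lip with its key sprung up behind it, and the slim pack is still locked in its bay with its key unpressed.

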